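# Shim the short foot of a gauge stand until it stops rocking

## Task

The gauge stand rocks because its front-right foot (the dark square one nearest you) is too short. Slide the flat shim under that foot until its two stop lugs rest against the front of the foot, then push the tapered shim in on top of it, thin end first between the lugs, gently, with no more than about 12 newtons, until it is snug and carries the foot. Let go and press down on the steel boss above that foot with 10 to 15 newtons for half a second to prove that the stand no longer rocks; leave both shims in place and leave the multimeter and the screwdriver alone.

Things in the scene. Friction and masses are not known exactly. Their poses are not given: they have to be found in the camera images.
- foot_front (a point): Point on the desk below the middle of the short foot's front face; fixed, does not rock. x points level into the gap under the foot (the way the shims go in), y to the stand's left, z up. The foot is a dark square-edged block 60 mm wide (y), 40 deep (x), 14 high; at rest its underside hangs 14 to 19 mm above the desk, an amount that differs each time and is not given.
- boss_top (a point): Middle of the flat top of the round steel boss (26 mm across) on the casting above the short foot, 58 mm above the desk, 35 mm behind the foot's front face. z up.
- rock (a joint): Rocking angle: 0 with the stand resting level on its three good feet, growing as the short foot's corner dips, up to 0.14; the foot's front edge dips 0.8 mm per 0.01. 4 to 7 N on the boss starts it rocking while the foot is not carried; it swings back by its own weight. The stand does not slide.
- packer_grip (a point): Flat shim: steel plate 110 long (x), 56 wide, 8 thick (mm), 0.18 kg; on its side edges two upright stop lugs 24 long, 7 wide, up to 28 mm above the underside, 42 mm apart inside. This point: midway between the lugs, 14 mm above the underside. x points to the tongue that goes under the foot: lugs' front faces 12 mm ahead, tongue's end 57 mm ahead, tail 53 mm behind. Grasp across the lugs.
- wedge_grip (a point): Tapered shim: aluminium bar 30 mm wide (y), 98 long, 0.09 kg. x points to its thin end, 82 mm ahead of this point and 3 mm thick; it thickens evenly to 13 mm over 50 mm, then stays so to its tail, 16 mm behind the point. The point is half-way up, 6.5 mm above the flat underside. Grasp across the width here.
- wedge: The tapered shim as a body; origin on its underside below point wedge_grip, same axes. Neither shim fills the gap alone; on the flat shim the tapered one comes up tight with its thin end 15 to 40 mm past the foot's front face, and then holds by friction.
- packer: The flat shim as a body; origin on its underside below point packer_grip, same axes.
- stand_base: The gauge stand, its front facing the robot; the pose is that of the level stand. Grey casting 150 mm deep (x), 120 wide, from 34 to 50 mm above the desk, its front edge 12 mm behind the short foot's front. Origin on the desk under its middle, 87 mm behind the foot's front and 32 mm to its left; x away from its front. At its far left a column 125 mm high, with a gauge on an arm before it.
- multimeter: Black multimeter standing on the desk at the right, 46x62x125 mm, origin at its underside. A bystander.
- driver_red: Screwdriver with a red handle lying far right on the desk, 18x160x16 mm, origin at its underside. A bystander.

How it is judged:
On the way, in this order (a step that is already met when the one before it is completed fails the run):
1. the flat shim lies on the desk under the short foot with its lugs against the foot (x of packer_grip in the frame of foot_front above -0.017 m and y of packer_grip in the frame of foot_front between -0.014 and 0.014 m and height (world z) of packer_grip below 0.019 m and angle between the x axis of packer_grip and the x axis of foot_front, either way round below 0.15 rad), for 0.2 s.
2. the tapered shim is on the flat shim and bears against the foot (x of wedge_grip in the frame of foot_front above -0.076 m and z of wedge in the frame of packer above 0.005 m and contact force between wedge and stand_base above 0.5 N), for 0.2 s.
3. the boss is pressed down with more than 9 N and the stand does not rock (contact force between stand_base and the fingers above 9 N and horizontal distance between the grasp point and boss_top below 0.03 m and value of joint rock below 0.015 rad), for 0.3 s.
At the end, for the whole second after the job is handed in: Flat shim on the desk under the short foot, lugs within 5 mm of its front, centred within 14 mm; tapered shim on top of it, thin end at least 6 mm past the foot's front, carrying the foot (over 0.3 N); stand level (rock under 0.015); all at rest and released (x of packer_grip in the frame of foot_front above -0.017 m and y of packer_grip in the frame of foot_front between -0.014 and 0.014 m and height (world z) of packer_grip below 0.019 m and x of wedge_grip in the frame of foot_front above -0.076 m and z of wedge in the frame of packer above 0.005 m and contact force between wedge and stand_base above 0.3 N and value of joint rock below 0.015 rad and linear speed of each of wedge, packer below 0.01 m/s); the robot touches nothing.
It fails at once if the tapered shim is forced: while the fingers are on it, more than 22 N between it and the flat shim or the stand (contact force between the fingers and wedge above 0.5 N and (contact force between wedge and stand_base above 22 N or contact force between packer and wedge above 22 N)).
It fails at once if the flat shim is rammed against the stand with more than 40 N (contact force between packer and stand_base above 40 N).
It fails at once if the fingers press the stand with more than 40 N (contact force between the fingers and stand_base above 40 N).
It fails at once if the multimeter or the screwdriver is moved more than 40 mm (distance of any of multimeter, driver_red from where it was at the start of the episode above 0.04 m).
It also fails if it takes over 72 s, if anything falls off the work surface, if the arm or the gripper's body presses on something with over 40 N, if the wrist force passes 120 N, or if a joint passes its speed limit or range.

## Robot

A 6-joint arm with a two-finger parallel gripper is mounted at the origin on a cart in front of the work surface, level with it; the furniture and walls round the work are solid. World frame = base frame: x ahead of the robot, y to its left, z up, the work surface at z = 0. Lengths are in m, angles in rad, forces in N, time in s.
With the tool pointing down it reaches from about 0.35 to 0.85 m from the base axis. Payload 8.1 kg.
Tool frame: the origin (TCP) lies where the fingers leave the gripper's body, on its centre line; the fingertips stand 84 mm ahead of it and the grasp point (between the pads) lies 65 mm ahead of it; z points along the fingers, y is the line along which they close (so a half turn about z gives the same grasp; the last joint's range is limited). The gripper opens to 93 mm and grips with 3 to 60 N. Pads are 15 mm wide; open, the fingers measure 128 mm over their backs; the gripper's body (75 mm by 188 mm) begins 65 mm behind the grasp point.
Start: joints at [-1.226, 0.13, 1.488, -0, 1.523, -0.085], TCP at [0.25, -0.545, 0.303] pointing down, gripper open.
Joint ranges: [-2.96, 2.96], [-0.89, 2.26], [0.02, 2.5], [-1.34, 4.48], [0, 2.73], [-2.66, 2.66]. Speed limits (rad/s): [2.39, 2.39, 2.79, 3.14, 3.14, 3.14].

## Interface

Orientations are given as a rotation vector (axis times angle).
In Python, from bench import r, cams, order gives the robot as it stands.
- The arm moves only by the tool carry_out, never from a script. Its argument "motion" is a list of rows, each an object of numbers: "rx", "ry", "rz": the turn, a rotation vector about the tool's x, y, z in rad; "dx", "dy", "dz": the shift along the tool's x, y, z in m; "grip": the opening, from 0 (shut) to 1 (fully open). In form: [{"rx": .., "ry": .., "rz": .., "dx": .., "dy": .., "dz": .., "grip": ..}, ...]. A call has 1 to 8 rows; each row shifts and turns the commanded pose from where the row before left it, along the tool's axes as they then stand; what a row does not reach is not made up. A row lasts 1/10 s, in which the tool goes at most 50 mm and 8.59 degrees, less where a joint would pass 70% of its speed; a pose out of reach is approached as far as the arm can. A call with a gripper value outside its range is refused whole. The fingers move at their own pace and stop on an object; "newtons" is the grip in N (left out, the last holds). Time passes only in rows, so rows that do not move let the fingers close. It gives the time, the measured TCP pose, the force, the opening and the grip force at its end, in the units of the state.
- r.sense(): the state, without advancing time (a new reading comes with each control period).
- cams.camera(name): name is "side" or "top" or "wrist"; returns the picture (480x640x3 uint8, red, green, blue); there is no depth.
- cams.calibration(name): a dict with "vertical_fov" (degrees; the focal length in pixels is half the picture's height over the tangent of half this angle, whatever the lens; pixels are square), "cx", "cy" (the principal point, pixels), "k1" (the pictures are not rectified: a ray, as slopes to the right and down, at radius r is drawn at 1 + k1 r^2 times it, then the intrinsics apply), "R" (3x3) and "t" (3): a world point X has camera coordinates R X + t. Camera axes: x right, y down, z forward; pixel columns grow to the right and rows downward; lengths in m; the calibration is good to about 2 mm. A picture is of the moment at which its call begins: read the wrist's pose just before it. calibration takes no time and is no camera call; for the wrist camera it gives the pose at the moment of the call.
- order.job_done(): hands the job in; it is judged then, once.
The state is a dict: "time_s": time; "joint_pos": joint angles; "joint_vel": joint speeds; "effort": joint torques, N m; "tool_pos": TCP position; "tcp_rot": TCP orientation; "wrist_force": force on the tool from outside, world axes, zero at the start; "ft_torque": the same for the moment, N m; "gripper_width": finger opening in m; "finger_force": force on a finger pad.
Only numpy, scipy, OpenCV 4.12 (cv2) and the standard library are available. Lean on these libraries where they do the work, as an engineer would, in place of code of your own. Each camera call takes 0.05 s, during which the arm holds its last target. There are 200 camera calls.

## Working session

There is one attempt and no reset: what is moved stays moved. The work goes in short steps, Python scripts to look and compute and a tool call to move; the robot and the scene stay as the last step left them, time stands still between calls to the robot, and variables do not carry over. Pictures are saved under pics/ and viewed, at most 11 in all, crops included, and the job is handed in when it is done.

Besides the shell and the picture viewer there is one more tool, called after "Call:" as name([rows], argument=value, ...), one row to a line, values as JSON. carry_out: Moves the arm, as the interface text tells. Its arguments: {"type":"object","properties":{"motion":{"type":"array","items":{"type":"object","properties":{"rx":{"type":"number"},"ry":{"type":"number"},"rz":{"type":"number"},"dx":{"type":"number"},"dy":{"type":"number"},"dz":{"type":"number"},"grip":{"type":"number"}}}},"newtons":{"type":"number"}},"required":["motion"]}

```bash
mkdir -p pics
python3 - <<'E'
from bench import r,cams,order
import cv2
s=r.sense();print(s)
for n in("top","side"):
    im=cams.camera(n);cv2.imwrite(f"pics/{n}0.png",im[...,::-1]);print(n,cams.calibration(n))
E
```

```text
{'time_s': 0.0, 'joint_pos': array([-1.22638478e+00,  1.31173263e-01,  1.48927209e+00, -8.35449912e-06,
        1.52299555e+00, -8.54245497e-02]), 'joint_vel': array([-0.00038986, -0.00049157, -0.00026861, -0.00265678,  0.0005044 ,
       -0.00012071]), 'effort': array([-7.06776045e-04, -5.59847689e+01, -4.91758132e+01,  7.65595492e-02,
        3.54116585e-02, -1.66131244e-04]), 'tool_pos': array([ 0.24989745, -0.54502709,  0.30168403]), 'tcp_rot': array([-3.06752707e+00, -6.69609165e-01,  3.87669122e-04]), 'wrist_force': array([-0.3341637 ,  0.77930261, -1.13123781]), 'ft_torque': array([-0.02231076,  0.0203061 ,  0.00986933]), 'finger_force': 0.0, 'gripper_width': 0.09295073895104816}
top {'vertical_fov': 42.40003655160791, 'cx': 313.5906429264217, 'cy': 236.54662293460808, 'k1': -0.0729639932738396, 'R': array([[ 0.0162057 , -0.99978538, -0.01290633],
       [-0.99692888, -0.0151676 , -0.07682943],
       [ 0.07661719,  0.01411177, -0.99696071]]), 't': array([-0.13716196,  0.5074363 ,  1.30753123])}
side {'vertical_fov': 48.316542279595296, 'cx': 314.03730913649804, 'cy': 245.98516365028826, 'k1': -0.01530444644423561, 'R': array([[ 0.98436961, -0.17461882, -0.02290727],
       [-0.08721039, -0.37030639, -0.92480675],
       [ 0.15300596,  0.91234941, -0.37974694]]), 't': array([-0.52593355,  0.07655851,  1.3920769 ])}
```

View pics/top0.png

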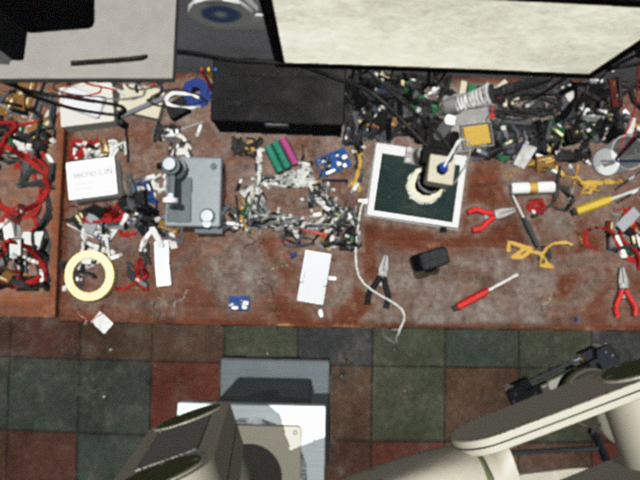

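View pics/side0.png

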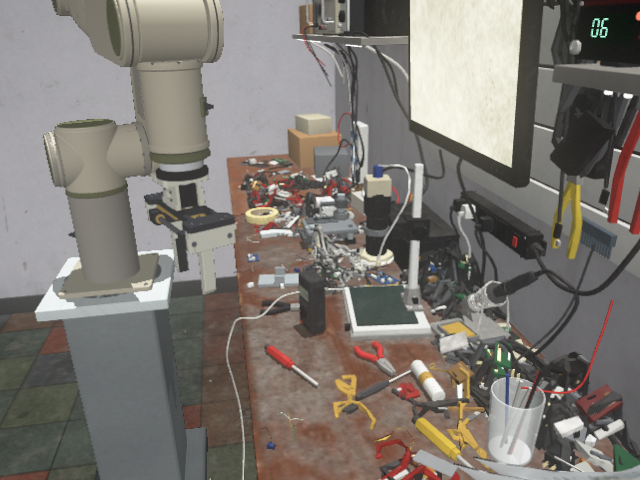

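Top view: stand around (195,195) with the boss near (207,216), flat shim near (315,277), tapered shim near (163,262), multimeter (430,260), screwdriver (485,292). Next I'll write helpers and enlarge.

```bash
cat > h.py <<'E'
from bench import r,cams,order
import cv2,numpy as np
from scipy.spatial.transform import Rotation as Ro
def K(c):
    f=240/np.tan(np.radians(c["vertical_fov"]/2));return np.array([[f,0,c["cx"]],[0,f,c["cy"]],[0,0,1]])
def D(c): return np.array([c["k1"],0,0,0,0])
def w(c,uv,z):
    p=cv2.undistortPoints(np.array([[uv]],float),K(c),D(c))[0,0]
    d=c["R"].T@np.array([p[0],p[1],1]);o=-c["R"].T@c["t"]
    return o+d*(z-o[2])/d[2]
def px(c,X): return cv2.projectPoints(np.atleast_2d(X).astype(float),cv2.Rodrigues(c["R"])[0],c["t"],K(c),D(c))[0][:,0]
def crop(im,x0,x1,y0,y1,k,f): cv2.imwrite(f,cv2.resize(im[y0:y1,x0:x1,::-1],None,fx=k,fy=k,interpolation=cv2.INTER_CUBIC))
E
python3 - <<'E'
from h import *
c=cams.calibration("top")
for n,uv,z in(("boss",(207,216),.058),("packer",(315,277),.01),("wedge",(163,262),.013),("mm",(430,260),.12)):print(n,w(c,uv,z))
im=cv2.imread("pics/top0.png")[...,::-1]
crop(im,140,340,150,310,4,"pics/topc.png")
E
```

```text
boss [0.54625841 0.09418656 0.058     ]
packer [ 0.42313602 -0.13348844  0.01      ]
wedge [0.44982033 0.19558961 0.013     ]
mm [ 0.45881261 -0.36111249  0.12      ]
```

View pics/topc.png

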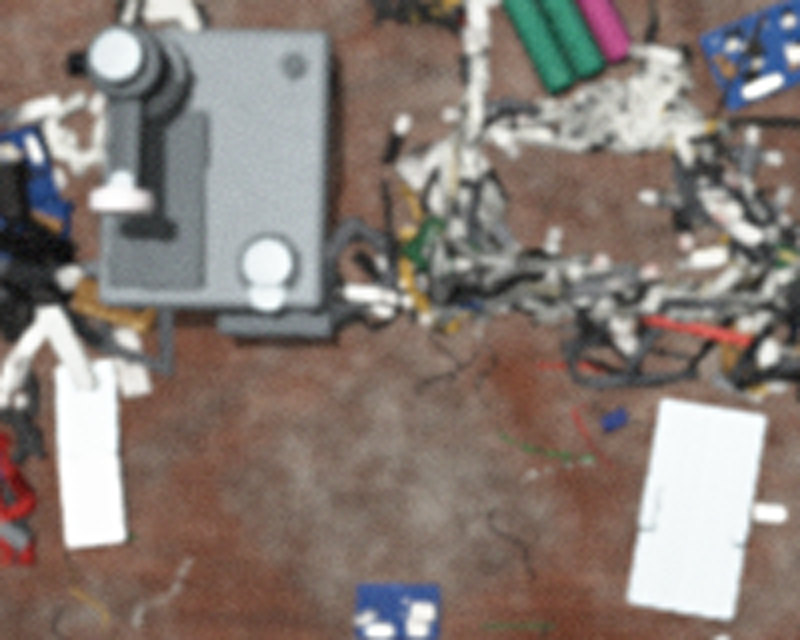

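```bash
cat >> h.py <<'E'
def go(x,y,z,yaw):
    "print the tool-frame shift to put TCP at x,y,z with tool x at world yaw"
    s=r.sense();R=Ro.from_rotvec(s["tcp_rot"]).as_matrix()
    d=R.T@(np.array([x,y,z])-s["tool_pos"]);yw=np.arctan2(R[1,0],R[0,0])
    print("t",s["time_s"],"tcp",s["tool_pos"].round(4),"yaw",round(yw,4),"zdir",R[:,2].round(4),"shift",d.round(4),"rz",round(-(yaw-yw),4),"F",s["wrist_force"].round(2),"w",round(s["gripper_width"],4),"j",s["joint_pos"].round(2))
E
python3 - <<'E'
from h import *
c=cams.calibration("top")
f=lambda u,v,z:w(c,(140+u/4-.375,150+v/4-.375),z)[:2].round(4)
print("packer",[f(*p,.008) for p in((662,400),(765,415),(735,618),(628,603))])
print("wedge",[f(*p,.008) for p in((57,365),(118,362),(126,543),(66,547))])
print("cast", [f(*p,.05) for p in((328,30),(328,305),(103,303))],"foot",f(220,338,.033),f(332,338,.033),"boss",f(268,262,.058))
cw=cams.calibration("wrist");s=r.sense();R=Ro.from_rotvec(s["tcp_rot"]).as_matrix()
print(cw["vertical_fov"],(R.T@(-cw["R"].T@cw["t"]-s["tool_pos"])).round(3),(cw["R"]@R).round(3))
go(.42,-.135,.3,-.15)
E
```

```text
packer [array([ 0.4818, -0.1112]), array([ 0.4745, -0.1669]), array([ 0.3654, -0.1524]), array([ 0.3724, -0.0948])]
wedge [array([0.4956, 0.2186]), array([0.4978, 0.185 ]), array([0.3997, 0.1774]), array([0.3969, 0.2102])]
cast [array([0.6733, 0.0684]), array([0.5267, 0.0641]), array([0.526 , 0.1836])] foot [0.5097 0.1243] [0.5106 0.0643] boss [0.5481 0.095 ]
67.28701056751974 [ 0.077  0.    -0.081] [[ 0.     1.     0.001]
 [-0.96   0.001 -0.281]
 [-0.281 -0.001  0.96 ]]
t 0.1 tcp [ 0.2499 -0.5451  0.3018] yaw 0.4298 zdir [-6.0e-04  1.6e-03 -1.0e+00] shift [ 0.3255 -0.3019  0.0024] rz 0.5798 F [ 0.12  0.11 -0.81] w 0.0932 j [-1.23  0.13  1.49 -0.    1.52 -0.09]
```

Call:
carry_out([
  {"dx": 0.036,"dy": -0.034},
  {"dx": 0.036,"dy": -0.034},
  {"dx": 0.036,"dy": -0.034},
  {"dx": 0.036,"dy": -0.034},
  {"dx": 0.036,"dy": -0.034},
  {"dx": 0.036,"dy": -0.034},
  {"dx": 0.036,"dy": -0.034},
  {"dx": 0.036,"dy": -0.034},
])

```text
schema error: expected keys rx, ry, rz, dx, dy, dz, grip
```

Call:
carry_out([
  {"dx": 0.039,"dy": -0.03},
  {"rz": 0.145,"dz": 0.025},
  {"rz": 0.145,"dz": 0.025},
  {"rz": 0.145,"dz": 0.025},
  {"rz": 0.145,"dz": 0.025},
  {},
])

```text
schema error: expected keys rx, ry, rz, dx, dy, dz, grip
```

Run:
```python
from h import *
import pickle
go(.422,-.132,.2,-.14)
c=cams.calibration("wrist");im=cams.camera("wrist");pickle.dump(c,open("w1.pkl","wb"))
cv2.imwrite("pics/w1.png",im[...,::-1])
c0=cams.calibration("top")
```

```text
t 0.1 tcp [ 0.2499 -0.5451  0.3018] yaw 0.4298 zdir [-6.0e-04  1.6e-03 -1.0e+00] shift [ 0.3285 -0.3036  0.1024] rz 0.5698 F [ 0.12  0.11 -0.81] w 0.0932 j [-1.23  0.13  1.49 -0.    1.52 -0.09]
```

View pics/w1.png

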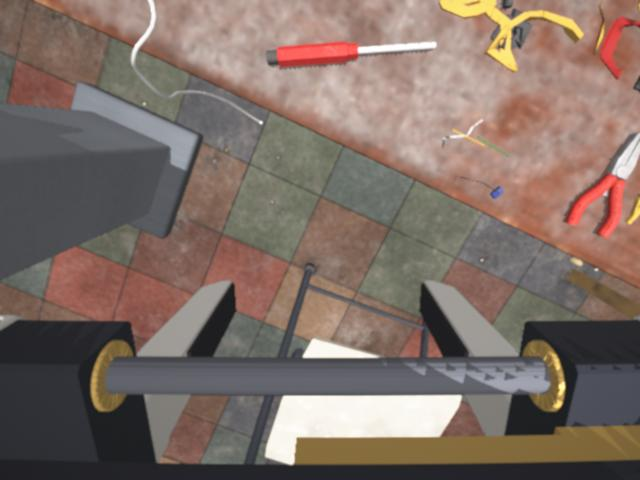

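The picture is from the start pose (floor, screwdriver at (320,55)), because the moves were refused: every row needs all seven keys. The fingers hide rows below about 280, so I'll view objects from further back.

Call:
carry_out([
  {"rx": 0,"ry": 0,"rz": 0,"dx": 0.031,"dy": -0.034,"dz": 0,"grip": 1},
  {"rx": 0,"ry": 0,"rz": 0,"dx": 0.031,"dy": -0.034,"dz": 0,"grip": 1},
  {"rx": 0,"ry": 0,"rz": 0,"dx": 0.031,"dy": -0.034,"dz": 0,"grip": 1},
  {"rx": 0,"ry": 0,"rz": 0,"dx": 0.031,"dy": -0.034,"dz": 0,"grip": 1},
  {"rx": 0,"ry": 0,"rz": 0,"dx": 0.031,"dy": -0.034,"dz": 0,"grip": 1},
  {"rx": 0,"ry": 0,"rz": 0,"dx": 0.031,"dy": -0.034,"dz": 0,"grip": 1},
  {"rx": 0,"ry": 0,"rz": 0,"dx": 0.031,"dy": -0.034,"dz": 0,"grip": 1},
  {"rx": 0,"ry": 0,"rz": 0,"dx": 0.031,"dy": -0.034,"dz": 0,"grip": 1},
])

```text
time_s: 0.95
tool_pos: [0.3621, -0.193, 0.3026]
tcp_rot: [3.069, 0.669, 0.0]
wrist_force: [-0.2, 0.2, 0.1]
gripper_width: 0.0929
finger_force: 0.0
```

Call:
carry_out([
  {"rx": 0,"ry": 0,"rz": 0.145,"dx": 0,"dy": 0,"dz": 0.025,"grip": 1},
  {"rx": 0,"ry": 0,"rz": 0.145,"dx": 0,"dy": 0,"dz": 0.025,"grip": 1},
  {"rx": 0,"ry": 0,"rz": 0.145,"dx": 0,"dy": 0,"dz": 0.025,"grip": 1},
  {"rx": 0,"ry": 0,"rz": 0.145,"dx": 0,"dy": 0,"dz": 0.025,"grip": 1},
  {"rx": 0,"ry": 0,"rz": 0,"dx": 0,"dy": 0,"dz": 0,"grip": 1},
])

```text
time_s: 1.45
tool_pos: [0.3602, -0.1934, 0.1991]
tcp_rot: [-3.129, 0.239, 0.009]
wrist_force: [-0.5, 0.4, -0.3]
gripper_width: 0.0931
finger_force: 0.0
```

Run:
```python
from h import *
import pickle
go(.422,-.132,.2,-.14)
c=cams.calibration("wrist");im=cams.camera("wrist");pickle.dump(c,open("w1.pkl","wb"))
cv2.imwrite("pics/w1.png",im[...,::-1])
print(px(c,[[.422,-.132,.0]]))
```

```text
t 1.45 tcp [ 0.3602 -0.1934  0.1991] yaw -0.1524 zdir [-0.0055  0.0039 -1.    ] shift [ 0.0518 -0.07   -0.001 ] rz -0.0124 F [-0.46  0.35 -0.34] w 0.0931 j [-0.62 -0.33  2.11 -0.    1.37  1.11]
[[236.45787274 168.23460512]]
```

View pics/w1.png

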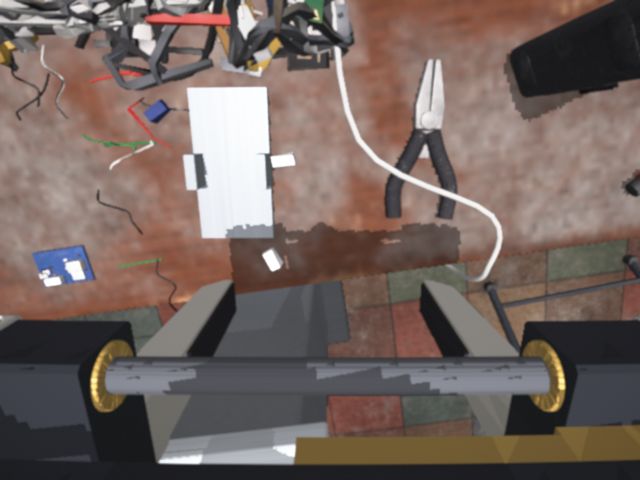

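Flat shim corners are at (188,88), (267,87), (273,236), (202,238), with lug bases at rows 153–187.

Run:
```python
from h import *
import pickle
c=pickle.load(open("w1.pkl","rb"))
P=np.array([w(c,p,.008)[:2] for p in((188,88),(267,87),(273,236),(202,238))]);print(P.round(4))
f=(P[0]+P[1])/2;b=(P[2]+P[3])/2;d=f-b
print("len",np.hypot(*d),"yaw",np.arctan2(d[1],d[0]),"w",np.hypot(*(P[0]-P[1])),np.hypot(*(P[2]-P[3])),"mid",(f+b)/2)
u=d/np.hypot(*d)
for p in((206,153),(206,187),(265,153),(265,187)): print("lug base",(w(c,p,.008)[:2]-b)@u)
for p in((184,153),(197,153),(186,190)): print("lug top",(w(c,p,.028)[:2]-b)@u)
g=b+u*.053;print("grip",g);a=np.arctan2(d[1],d[0])
go(g[0],g[1],.2,a)
```

```text
[[ 0.4823 -0.1125]
 [ 0.4742 -0.1677]
 [ 0.3668 -0.1509]
 [ 0.3737 -0.0951]]
len 0.10934045487325768 yaw -0.1568148807670207 w 0.055798506143242964 0.05618560130272132 mid [ 0.42424342 -0.13154354]
lug base 0.06433002512998555
lug base 0.0392436975814352
lug base 0.06439622408861168
lug base 0.03938222829181012
lug top 0.06542085979267048
lug top 0.06542012984932628
lug top 0.04004188612960017
grip [ 0.42259369 -0.1312827 ]
t 1.5 tcp [ 0.3611 -0.194   0.2013] yaw -0.147 zdir [-0.0033  0.0024 -1.    ] shift [ 0.0517 -0.0711  0.0012] rz 0.0098 F [ 0.19 -0.95  0.01] w 0.0929 j [-0.62 -0.34  2.11  0.    1.37  1.1 ]
```

Call:
carry_out([
  {"rx": 0,"ry": 0,"rz": 0.005,"dx": 0.026,"dy": -0.0355,"dz": 0,"grip": 1},
  {"rx": 0,"ry": 0,"rz": 0.005,"dx": 0.026,"dy": -0.0355,"dz": 0,"grip": 1},
  {"rx": 0,"ry": 0,"rz": 0,"dx": 0,"dy": 0,"dz": 0.035,"grip": 1},
  {"rx": 0,"ry": 0,"rz": 0,"dx": 0,"dy": 0,"dz": 0.035,"grip": 1},
  {"rx": 0,"ry": 0,"rz": 0,"dx": 0,"dy": 0,"dz": 0.03,"grip": 1},
  {"rx": 0,"ry": 0,"rz": 0,"dx": 0,"dy": 0,"dz": 0.006,"grip": 1},
  {"rx": 0,"ry": 0,"rz": 0,"dx": 0,"dy": 0,"dz": 0,"grip": 1},
])

```text
time_s: 2.2
tool_pos: [0.4244, -0.1327, 0.0973]
tcp_rot: [-3.131, 0.248, 0.001]
wrist_force: [-0.3, -0.4, 0.3]
gripper_width: 0.0924
finger_force: 0.0
```

Run:
```python
from h import *
go(.4226,-.1313,.0875,-.157)
```

```text
t 2.2 tcp [ 0.4244 -0.1327  0.0973] yaw -0.1579 zdir [-8.e-04  4.e-04 -1.e+00] shift [-0.002  -0.0011  0.0098] rz -0.0009 F [-0.34 -0.44  0.29] w 0.0924 j [-0.42 -0.08  2.1   0.    1.12  1.31]
```

Call:
carry_out([
  {"rx": 0,"ry": 0,"rz": 0,"dx": -0.002,"dy": -0.001,"dz": 0.008,"grip": 1},
  {"rx": 0,"ry": 0,"rz": 0,"dx": 0,"dy": 0,"dz": 0,"grip": 0.45},
  {"rx": 0,"ry": 0,"rz": 0,"dx": 0,"dy": 0,"dz": 0,"grip": 0.45},
  {"rx": 0,"ry": 0,"rz": 0,"dx": 0,"dy": 0,"dz": 0,"grip": 0.45},
  {"rx": 0,"ry": 0,"rz": 0,"dx": 0,"dy": 0,"dz": 0,"grip": 0.45},
  {"rx": 0,"ry": 0,"rz": 0,"dx": 0,"dy": 0,"dz": 0,"grip": 0.45},
], newtons=20)

```text
time_s: 2.8
tool_pos: [0.4227, -0.1313, 0.089]
tcp_rot: [3.131, -0.251, 0.001]
wrist_force: [0.4, 3.4, 0.4]
gripper_width: 0.0576
finger_force: 0.6
```

Run:
```python
from h import *
print(r.sense()["finger_force"])
go(.45,.095,.12,.016)
```

```text
0.6297790235839784
t 2.8 tcp [ 0.4227 -0.1313  0.089 ] yaw -0.1601 zdir [ 5.e-04 -1.e-04 -1.e+00] shift [-0.0091 -0.2278 -0.031 ] rz -0.1761 F [0.4  3.38 0.43] w 0.0576 j [-0.42 -0.07  2.11  0.    1.1   1.31]
```

Call:
carry_out([
  {"rx": 0,"ry": 0,"rz": 0,"dx": 0,"dy": 0,"dz": 0,"grip": 0.3},
  {"rx": 0,"ry": 0,"rz": 0,"dx": 0,"dy": 0,"dz": 0,"grip": 0.3},
  {"rx": 0,"ry": 0,"rz": 0,"dx": 0,"dy": 0,"dz": -0.01,"grip": 0.3},
  {"rx": 0,"ry": 0,"rz": 0,"dx": 0,"dy": 0,"dz": -0.02,"grip": 0.3},
  {"rx": 0,"ry": 0,"rz": -0.088,"dx": 0,"dy": 0,"dz": 0,"grip": 0.3},
  {"rx": 0,"ry": 0,"rz": -0.088,"dx": 0,"dy": 0,"dz": 0,"grip": 0.3},
  {"rx": 0,"ry": 0,"rz": 0,"dx": -0.002,"dy": -0.035,"dz": 0,"grip": 0.3},
  {"rx": 0,"ry": 0,"rz": 0,"dx": -0.002,"dy": -0.04,"dz": 0,"grip": 0.3},
])

```text
time_s: 3.6
tool_pos: [0.4173, -0.0564, 0.1193]
tcp_rot: [3.141, 0.02, 0.001]
wrist_force: [1.7, 0.8, -2.1]
gripper_width: 0.0558
finger_force: 20.0
```

Call:
carry_out([
  {"rx": 0,"ry": 0,"rz": 0,"dx": -0.002,"dy": -0.04,"dz": 0,"grip": 0.3},
  {"rx": 0,"ry": 0,"rz": 0,"dx": -0.002,"dy": -0.04,"dz": 0,"grip": 0.3},
  {"rx": 0,"ry": 0,"rz": 0,"dx": -0.002,"dy": -0.04,"dz": 0,"grip": 0.3},
  {"rx": 0,"ry": 0,"rz": 0,"dx": 0,"dy": -0.025,"dz": 0,"grip": 0.3},
  {"rx": 0,"ry": 0,"rz": 0,"dx": 0,"dy": 0,"dz": 0,"grip": 0.3},
])

```text
time_s: 4.1
tool_pos: [0.4086, 0.0911, 0.1191]
tcp_rot: [-3.141, -0.03, -0.0]
wrist_force: [-0.0, 0.3, -1.3]
gripper_width: 0.0561
finger_force: 20.0
```

Run:
```python
from h import *
import pickle
print(r.sense()["finger_force"])
go(.415,.095,.12,.016)
c=cams.calibration("wrist");im=cams.camera("wrist");pickle.dump(c,open("w2.pkl","wb"))
cv2.imwrite("pics/w2.png",im[...,::-1])
```

```text
19.982061088085175
t 4.1 tcp [0.4086 0.0911 0.1191] yaw 0.0193 zdir [ 0.e+00  8.e-04 -1.e+00] shift [ 0.0065 -0.0038 -0.0009] rz 0.0033 F [-0.03  0.31 -1.35] w 0.0561 j [ 0.1  -0.2   2.16  0.    1.18  1.65]
```

View pics/w2.png

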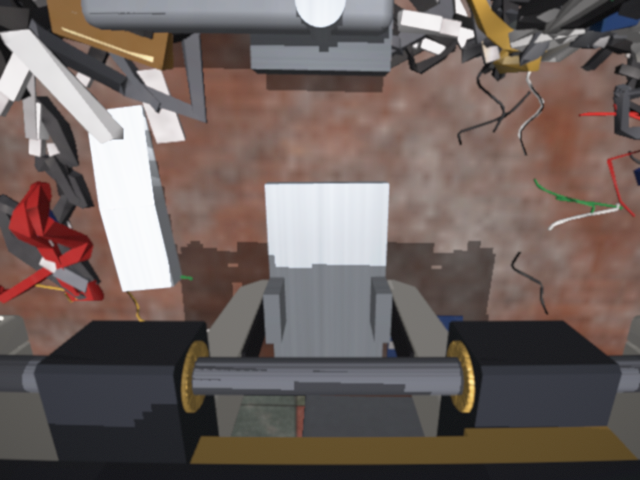

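The flat shim is held: tongue end edge at (265–389,184), foot front lower edge near row 73, columns 250–393. Wedge around (135,200). I'll enlarge the wedge and foot.

Run:
```python
from h import *
import pickle
im=cv2.imread("pics/w2.png")[...,::-1]
a=cv2.resize(im[95:300,85:195,::-1],None,fx=2.9,fy=2.9,interpolation=cv2.INTER_CUBIC)
b=cv2.resize(im[20:100,235:410,::-1],None,fx=2.7,fy=2.7,interpolation=cv2.INTER_CUBIC)
o=np.zeros((600,800,3),np.uint8);o[:a.shape[0],:a.shape[1]]=a;o[:b.shape[0],325:325+b.shape[1]]=b
cv2.imwrite("pics/w2c.png",o)
c=pickle.load(open("w2.pkl","rb"))
for z in(.014,.0165,.019):print(z,w(c,(251,73),z),w(c,(393,73),z))
print("tongue",w(c,(265,184),.038),w(c,(389,184),.038))
```

```text
0.014 [0.51384352 0.12938118 0.014     ] [0.51511008 0.06182524 0.014     ]
0.0165 [0.51347072 0.12888043 0.0165    ] [0.51472025 0.06223285 0.0165    ]
0.019 [0.51309793 0.12837968 0.019     ] [0.51433043 0.06264045 0.019     ]
tongue [0.46436076 0.11997448 0.038     ] [0.46545116 0.06442579 0.038     ]
```

View pics/w2c.png

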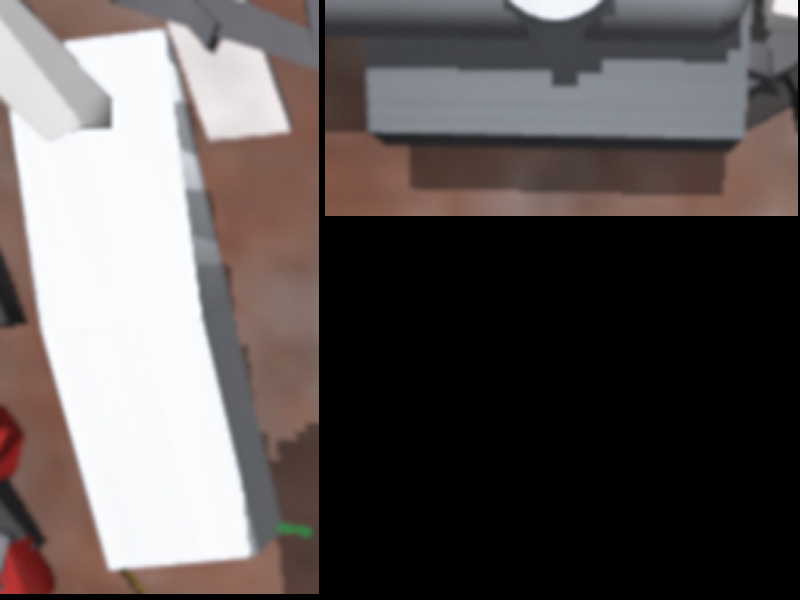

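Run:
```python
from h import *
import pickle
c=pickle.load(open("w2.pkl","rb"))
for z in(.028,.0305,.033):
    a,b=w(c,(251.5,70.7),z),w(c,(390.8,70.7),z);print(z,a,b,"w",np.hypot(*(a-b)[:2]),"mid",(a+b)/2,"yaw",np.arctan2((a-b)[0],-(a-b)[1])+np.pi)
for z in(.014,.0165,.019): print(z,w(c,(257,75.3),z),w(c,(386,75.3),z))
# wedge corners crop -> px ; /2.9
f=lambda u,v,z:w(c,(85+u/2.9-.33,95+v/2.9-.33),z)
P=[f(108,570,.013),f(252,555,.013),f(205,318,.013),f(42,330,.013),f(165,30,.003)]
print(np.round(P,4))
```

```text
0.028 [0.51269735 0.12632408 0.028     ] [0.51384021 0.06513653 0.028     ] w 0.061198228305047946 mid [0.51326878 0.09573031 0.028     ] yaw 0.01867577764066164
0.0305 [0.51231087 0.12582701 0.0305    ] [0.51343711 0.06552918 0.0305    ] w 0.06030834976672679 mid [0.51287399 0.0956781  0.0305    ] yaw 0.018675777640662083
0.033 [0.51192438 0.12532994 0.033     ] [0.51303401 0.06592183 0.033     ] w 0.059418471228405635 mid [0.51247919 0.09562588 0.033     ] yaw 0.018675777640662528
0.014 [0.51286723 0.12654982 0.014     ] [0.51401839 0.06509498 0.014     ]
0.0165 [0.51250756 0.12608715 0.0165    ] [0.51364325 0.06545862 0.0165    ]
0.019 [0.5121479  0.12562447 0.019     ] [0.5132681  0.06582226 0.019     ]
[[0.3987 0.2079 0.013 ]
 [0.4026 0.1789 0.013 ]
 [0.4493 0.1827 0.013 ]
 [0.4465 0.2134 0.013 ]
 [0.4995 0.1891 0.003 ]]
```

Call:
carry_out([
  {"rx": 0,"ry": 0,"rz": 0,"dx": 0.031,"dy": -0.003,"dz": 0,"grip": 0.3},
  {"rx": 0,"ry": 0,"rz": 0,"dx": 0,"dy": 0,"dz": 0.015,"grip": 0.3},
  {"rx": 0,"ry": 0,"rz": 0,"dx": 0,"dy": 0,"dz": 0.01,"grip": 0.3},
  {"rx": 0,"ry": 0,"rz": 0,"dx": 0,"dy": 0,"dz": 0,"grip": 0.3},
  {"rx": 0,"ry": 0,"rz": 0,"dx": 0,"dy": 0,"dz": 0,"grip": 0.3},
])

```text
time_s: 4.65
tool_pos: [0.4392, 0.0914, 0.0933]
tcp_rot: [3.141, 0.024, -0.003]
wrist_force: [-0.2, 0.7, -1.8]
gripper_width: 0.0558
finger_force: 20.0
```

Run:
```python
from h import *
go(.501,.0955,.0895,.018)
```

```text
t 4.65 tcp [0.4392 0.0914 0.0933] yaw 0.0151 zdir [-1.8e-03 -3.0e-04 -1.0e+00] shift [ 0.0619 -0.0031  0.0037] rz -0.0029 F [-0.16  0.73 -1.81] w 0.0558 j [ 0.09 -0.06  2.09 -0.    1.11  1.65]
```

Call:
carry_out([
  {"rx": 0,"ry": 0,"rz": -0.003,"dx": 0,"dy": -0.003,"dz": 0.003,"grip": 0.3},
  {"rx": 0,"ry": 0,"rz": 0,"dx": 0.012,"dy": 0,"dz": 0,"grip": 0.3},
  {"rx": 0,"ry": 0,"rz": 0,"dx": 0.015,"dy": 0,"dz": 0,"grip": 0.3},
  {"rx": 0,"ry": 0,"rz": 0,"dx": 0.015,"dy": 0,"dz": 0,"grip": 0.3},
  {"rx": 0,"ry": 0,"rz": 0,"dx": 0.01,"dy": 0,"dz": 0,"grip": 0.3},
  {"rx": 0,"ry": 0,"rz": 0,"dx": 0,"dy": 0,"dz": 0,"grip": 0.3},
  {"rx": 0,"ry": 0,"rz": 0,"dx": 0,"dy": 0,"dz": 0,"grip": 0.3},
])

```text
time_s: 5.35
tool_pos: [0.4915, 0.0961, 0.0906]
tcp_rot: [3.141, 0.03, -0.001]
wrist_force: [0.4, -0.2, -2.0]
gripper_width: 0.0562
finger_force: 20.0
```

Run:
```python
from h import *
go(.501,.0955,.0895,.018)
```

```text
t 5.35 tcp [0.4915 0.0961 0.0906] yaw 0.0189 zdir [-7.e-04 -0.e+00 -1.e+00] shift [0.0095 0.0007 0.0011] rz 0.0009 F [ 0.37 -0.23 -2.03] w 0.0562 j [0.09 0.08 1.95 0.   1.11 1.64]
```

Free of contact so far. Now I'll creep in to the lugs.

Call:
carry_out([
  {"rx": 0,"ry": 0,"rz": 0,"dx": 0.003,"dy": 0,"dz": 0.001,"grip": 0.3},
  {"rx": 0,"ry": 0,"rz": 0,"dx": 0.002,"dy": 0,"dz": 0,"grip": 0.3},
  {"rx": 0,"ry": 0,"rz": 0,"dx": 0.001,"dy": 0,"dz": 0,"grip": 0.3},
  {"rx": 0,"ry": 0,"rz": 0,"dx": 0,"dy": 0,"dz": 0,"grip": 0.3},
])

```text
time_s: 5.75
tool_pos: [0.498, 0.0962, 0.0898]
tcp_rot: [3.141, 0.03, 0.0]
wrist_force: [0.5, 0.5, -2.4]
gripper_width: 0.056
finger_force: 20.0
```

Call:
carry_out([
  {"rx": 0,"ry": 0,"rz": 0,"dx": 0.001,"dy": 0,"dz": 0,"grip": 0.3},
  {"rx": 0,"ry": 0,"rz": 0,"dx": 0.001,"dy": 0,"dz": 0,"grip": 0.3},
  {"rx": 0,"ry": 0,"rz": 0,"dx": 0,"dy": 0,"dz": 0,"grip": 0.3},
])

```text
time_s: 6.05
tool_pos: [0.5001, 0.0962, 0.0898]
tcp_rot: [-3.141, -0.03, -0.0]
wrist_force: [0.5, -0.2, -2.4]
gripper_width: 0.0557
finger_force: 20.0
```

Call:
carry_out([
  {"rx": 0,"ry": 0,"rz": 0,"dx": 0.001,"dy": 0,"dz": 0,"grip": 0.3},
  {"rx": 0,"ry": 0,"rz": 0,"dx": 0,"dy": 0,"dz": 0,"grip": 0.3},
])

```text
time_s: 6.25
tool_pos: [0.5011, 0.0962, 0.0898]
tcp_rot: [-3.141, -0.029, -0.0]
wrist_force: [0.1, 0.0, -1.9]
gripper_width: 0.0558
finger_force: 20.0
```

Call:
carry_out([
  {"rx": 0,"ry": 0,"rz": 0,"dx": 0.0007,"dy": 0,"dz": 0,"grip": 0.3},
  {"rx": 0,"ry": 0,"rz": 0,"dx": 0,"dy": 0,"dz": 0,"grip": 0.3},
])

```text
time_s: 6.45
tool_pos: [0.5013, 0.0962, 0.0896]
tcp_rot: [3.141, 0.029, -0.001]
wrist_force: [-2.2, 0.1, -0.5]
gripper_width: 0.0556
finger_force: 20.0
```

Call:
carry_out([
  {"rx": 0,"ry": 0,"rz": 0,"dx": 0.0007,"dy": 0,"dz": 0,"grip": 0.3},
  {"rx": 0,"ry": 0,"rz": 0,"dx": 0,"dy": 0,"dz": 0,"grip": 0.3},
])

```text
time_s: 6.65
tool_pos: [0.5016, 0.0962, 0.0893]
tcp_rot: [3.141, 0.029, -0.003]
wrist_force: [-5.3, -0.6, 0.4]
gripper_width: 0.0555
finger_force: 20.0
```

Call:
carry_out([
  {"rx": 0,"ry": 0,"rz": 0,"dx": -0.0005,"dy": 0,"dz": 0.0005,"grip": 0.3},
  {"rx": 0,"ry": 0,"rz": 0,"dx": 0,"dy": 0,"dz": 0,"grip": 0.85},
  {"rx": 0,"ry": 0,"rz": 0,"dx": 0,"dy": 0,"dz": 0,"grip": 0.85},
  {"rx": 0,"ry": 0,"rz": 0,"dx": 0,"dy": 0,"dz": 0,"grip": 0.85},
  {"rx": 0,"ry": 0,"rz": 0,"dx": 0,"dy": 0,"dz": -0.01,"grip": 0.85},
  {"rx": 0,"ry": 0,"rz": 0,"dx": 0,"dy": 0,"dz": -0.04,"grip": 0.85},
  {"rx": 0,"ry": 0,"rz": 0,"dx": -0.03,"dy": 0,"dz": -0.04,"grip": 0.5},
  {"rx": 0,"ry": 0,"rz": 0,"dx": -0.03,"dy": 0,"dz": -0.02,"grip": 0.5},
])

```text
time_s: 7.45
tool_pos: [0.4431, 0.0952, 0.2037]
tcp_rot: [-3.141, -0.029, -0.009]
wrist_force: [0.0, 0.0, 1.4]
gripper_width: 0.0678
finger_force: 0.0
```

Run:
```python
from h import *
import pickle
go(.35,.16,.2,.09)
c=pickle.load(open("w2.pkl","rb"))
for p in((92,240),(100,295),(85,205),(125,137),(152,140)):print(p,w(c,p,0.01))
```

```text
t 7.45 tcp [0.4431 0.0952 0.2037] yaw 0.0186 zdir [ 5.5e-03  6.0e-04 -1.0e+00] shift [-0.0919 -0.0665  0.0032] rz -0.0714 F [0.02 0.01 1.42] w 0.0678 j [ 0.1  -0.21  2.    0.    1.34  1.65]
(92, 240) [0.42797812 0.2222098  0.01      ]
(100, 295) [0.39459941 0.22308311 0.01      ]
(85, 205) [0.44769018 0.22284086 0.01      ]
(125, 137) [0.48344448 0.19604954 0.01      ]
(152, 140) [0.48212041 0.18220043 0.01      ]
```

Call:
carry_out([
  {"rx": 0,"ry": 0,"rz": 0,"dx": -0.04,"dy": -0.03,"dz": 0,"grip": 0.5},
  {"rx": 0,"ry": 0,"rz": 0,"dx": -0.04,"dy": -0.03,"dz": 0,"grip": 0.5},
  {"rx": 0,"ry": 0,"rz": -0.07,"dx": 0,"dy": 0,"dz": 0,"grip": 0.5},
  {"rx": 0,"ry": 0,"rz": 0,"dx": 0,"dy": 0,"dz": 0,"grip": 0.5},
  {"rx": 0,"ry": 0,"rz": 0,"dx": 0,"dy": 0,"dz": 0,"grip": 0.5},
])

```text
time_s: 7.95
tool_pos: [0.3614, 0.1536, 0.2001]
tcp_rot: [-3.138, -0.137, -0.003]
wrist_force: [0.3, -0.2, -0.2]
gripper_width: 0.0466
finger_force: 0.0
```

Run:
```python
from h import *
import pickle
c=cams.calibration("wrist");go(.4165,.195,.09,.09);im=cams.camera("wrist");pickle.dump(c,open("w3.pkl","wb"))
cv2.imwrite("pics/w3raw.png",im[...,::-1])
crop(im,200,520,0,280,2.1,"pics/w3.png")
print(px(c,[[.4165,.195,.013],[.513,.0957,.0]]))
```

```text
t 7.95 tcp [0.3614 0.1536 0.2001] yaw 0.0872 zdir [ 1.8e-03  2.0e-04 -1.0e+00] shift [ 0.0583 -0.0365  0.1102] rz -0.0028 F [ 0.3  -0.17 -0.22] w 0.0466 j [ 0.27 -0.4   2.16 -0.    1.38  1.75]
[[277.41298271 162.26824246]
 [428.31302658  34.58713184]]
```

View pics/w3.png

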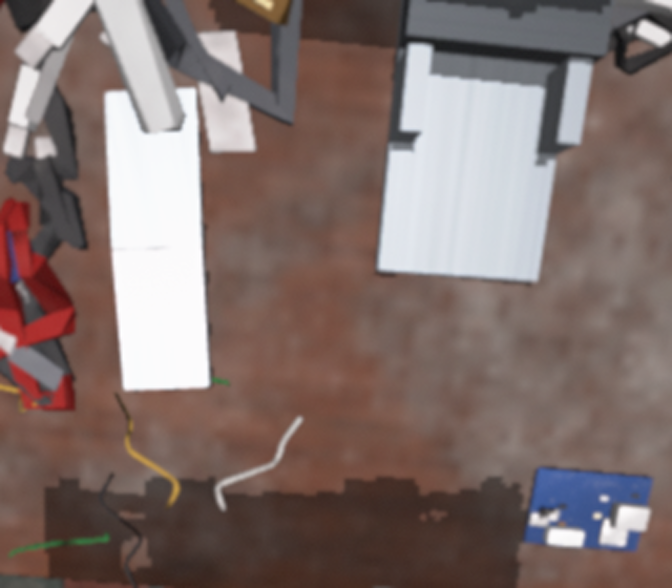

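The flat shim sits against the foot with its lugs at the foot edge. Wedge tail corners in the crop are (122,389) and (211,386), the break (111,248) and (204,245), the thin end about (105,92) and (197,90). A piece of clutter overhangs the thin end, so I'll pull the wedge back before lifting.

Run:
```python
from h import *
import pickle
c=pickle.load(open("w3.pkl","rb"))
f=lambda u,v,z:w(c,(200+u/2.1-.26,v/2.1-.26),z)[:2]
P=np.array([f(122,389,.013),f(211,386,.013),f(111,248,.013),f(204,245,.013),f(105,92,.003),f(197,90,.003)]);print(P.round(4))
t,b,n=P[:2].mean(0),P[2:4].mean(0),P[4:].mean(0)
d=n-t;L=np.hypot(*d);print("len",L,np.hypot(*(b-t)),"yaw",np.arctan2(d[1],d[0]));g=t+d/L*.016;print("grip",g)
T=[f(378,271,.008),f(538,283,.008)];print("packer tail",T,"mid",np.mean(T,0))
go(g[0],g[1],.0875,np.arctan2(d[1],d[0]))
```

```text
[[0.3987 0.2087]
 [0.4025 0.1774]
 [0.4459 0.2141]
 [0.4495 0.1829]
 [0.4956 0.2198]
 [0.4988 0.1893]]
len 0.09727088427901956 0.04740242268796512 yaw 0.1188721234357039
grip [0.41648441 0.19492242]
packer tail [array([0.44643448, 0.12290093]), array([0.44754093, 0.06691419])] mid [0.44698771 0.09490756]
t 8.0 tcp [0.3615 0.1534 0.1999] yaw 0.0866 zdir [ 1.2e-03  2.0e-04 -1.0e+00] shift [ 0.0583 -0.0366  0.1125] rz -0.0322 F [ 0.28  0.41 -0.27] w 0.0467 j [ 0.27 -0.4   2.16 -0.    1.38  1.75]
```

Call:
carry_out([
  {"rx": 0,"ry": 0,"rz": 0,"dx": 0.029,"dy": -0.018,"dz": 0,"grip": 0.55},
  {"rx": 0,"ry": 0,"rz": 0,"dx": 0.029,"dy": -0.0185,"dz": 0,"grip": 0.55},
  {"rx": 0,"ry": 0,"rz": -0.03,"dx": 0,"dy": 0,"dz": 0.03,"grip": 0.55},
  {"rx": 0,"ry": 0,"rz": 0,"dx": 0,"dy": 0,"dz": 0.035,"grip": 0.55},
  {"rx": 0,"ry": 0,"rz": 0,"dx": 0,"dy": 0,"dz": 0.025,"grip": 0.55},
  {"rx": 0,"ry": 0,"rz": 0,"dx": 0,"dy": 0,"dz": 0.008,"grip": 0.55},
  {"rx": 0,"ry": 0,"rz": 0,"dx": 0,"dy": 0,"dz": 0,"grip": 0.55},
  {"rx": 0,"ry": 0,"rz": 0,"dx": 0,"dy": 0,"dz": 0,"grip": 0.55},
])

```text
time_s: 8.8
tool_pos: [0.4164, 0.195, 0.1024]
tcp_rot: [-3.136, -0.185, -0.002]
wrist_force: [-0.9, -0.4, 0.7]
gripper_width: 0.0511
finger_force: 0.0
```

Run:
```python
from h import *
go(.4165,.195,.087,.119)
```

```text
t 8.8 tcp [0.4164 0.195  0.1024] yaw 0.1176 zdir [ 1.3e-03  4.0e-04 -1.0e+00] shift [0.0001 0.0001 0.0154] rz -0.0014 F [-0.86 -0.4   0.7 ] w 0.0511 j [ 0.33 -0.05  2.06 -0.    1.13  1.78]
```

Call:
carry_out([
  {"rx": 0,"ry": 0,"rz": 0,"dx": 0,"dy": 0,"dz": 0.008,"grip": 0.55},
  {"rx": 0,"ry": 0,"rz": 0,"dx": 0,"dy": 0,"dz": 0.007,"grip": 0.55},
  {"rx": 0,"ry": 0,"rz": 0,"dx": 0,"dy": 0,"dz": 0,"grip": 0.55},
  {"rx": 0,"ry": 0,"rz": 0,"dx": 0,"dy": 0,"dz": 0,"grip": 0.1},
  {"rx": 0,"ry": 0,"rz": 0,"dx": 0,"dy": 0,"dz": 0,"grip": 0.1},
  {"rx": 0,"ry": 0,"rz": 0,"dx": 0,"dy": 0,"dz": 0,"grip": 0.1},
  {"rx": 0,"ry": 0,"rz": 0,"dx": 0,"dy": 0,"dz": 0,"grip": 0.1},
  {"rx": 0,"ry": 0,"rz": 0,"dx": 0,"dy": 0,"dz": 0,"grip": 0.1},
], newtons=20)

```text
time_s: 9.6
tool_pos: [0.4154, 0.1952, 0.0865]
tcp_rot: [-3.136, -0.187, -0.001]
wrist_force: [-0.9, -0.8, 2.6]
gripper_width: 0.0297
finger_force: 20.0
```

Run:
```python
from h import *
go(.37,.189,.087,.119)
```

```text
t 9.6 tcp [0.4154 0.1952 0.0865] yaw 0.1189 zdir [ 4.e-04  1.e-04 -1.e+00] shift [-0.0458  0.0007 -0.0005] rz -0.0001 F [-0.87 -0.76  2.59] w 0.0297 j [ 0.33 -0.02  2.07  0.    1.1   1.78]
```

Call:
carry_out([
  {"rx": 0,"ry": 0,"rz": 0,"dx": -0.01,"dy": 0,"dz": -0.001,"grip": 0.1},
  {"rx": 0,"ry": 0,"rz": 0,"dx": -0.018,"dy": 0,"dz": -0.001,"grip": 0.1},
  {"rx": 0,"ry": 0,"rz": 0,"dx": -0.017,"dy": 0,"dz": 0,"grip": 0.1},
  {"rx": 0,"ry": 0,"rz": 0,"dx": 0,"dy": 0,"dz": -0.02,"grip": 0.1},
  {"rx": 0,"ry": 0,"rz": 0,"dx": 0,"dy": 0,"dz": -0.02,"grip": 0.1},
  {"rx": 0,"ry": 0,"rz": 0.1,"dx": 0,"dy": 0,"dz": 0,"grip": 0.1},
  {"rx": 0,"ry": 0,"rz": 0,"dx": 0,"dy": 0,"dz": 0,"grip": 0.1},
  {"rx": 0,"ry": 0,"rz": 0,"dx": 0,"dy": 0,"dz": 0,"grip": 0.1},
])

```text
time_s: 10.4
tool_pos: [0.3698, 0.1895, 0.1277]
tcp_rot: [3.141, 0.034, -0.002]
wrist_force: [-0.7, -0.3, -2.1]
gripper_width: 0.0296
finger_force: 20.0
```

Run:
```python
from h import *
print(r.sense()["finger_force"])
go(.418,.0945,.125,.018)
```

```text
19.9992898106575
t 10.4 tcp [0.3698 0.1895 0.1277] yaw 0.0214 zdir [-1.e-03 -3.e-04 -1.e+00] shift [0.0462 0.096  0.0027] rz 0.0034 F [-0.74 -0.31 -2.07] w 0.0296 j [ 0.35 -0.22  2.16  0.    1.2   1.9 ]
```

Call:
carry_out([
  {"rx": 0,"ry": 0,"rz": 0.003,"dx": 0.012,"dy": 0.026,"dz": 0,"grip": 0.1},
  {"rx": 0,"ry": 0,"rz": 0,"dx": 0.012,"dy": 0.026,"dz": 0,"grip": 0.1},
  {"rx": 0,"ry": 0,"rz": 0,"dx": 0.012,"dy": 0.026,"dz": 0,"grip": 0.1},
  {"rx": 0,"ry": 0,"rz": 0,"dx": 0.01,"dy": 0.018,"dz": 0,"grip": 0.1},
  {"rx": 0,"ry": 0,"rz": 0,"dx": 0,"dy": 0,"dz": 0,"grip": 0.1},
  {"rx": 0,"ry": 0,"rz": 0,"dx": 0,"dy": 0,"dz": 0,"grip": 0.1},
])

```text
time_s: 11.0
tool_pos: [0.4175, 0.0944, 0.1275]
tcp_rot: [-3.141, -0.025, 0.003]
wrist_force: [-0.1, 1.2, -1.5]
gripper_width: 0.0296
finger_force: 20.0
```

Run:
```python
from h import *
import pickle
go(.418,.0945,.097,.018)
c=cams.calibration("wrist");im=cams.camera("wrist");pickle.dump(c,open("w4.pkl","wb"))
crop(im,180,460,0,280,2.1,"pics/w4.png")
```

```text
t 11.0 tcp [0.4175 0.0944 0.1275] yaw 0.0158 zdir [-1.8e-03  2.0e-04 -1.0e+00] shift [ 0.0006 -0.0001  0.0305] rz -0.0022 F [-0.1   1.16 -1.49] w 0.0296 j [ 0.1  -0.18  2.13  0.    1.2   1.66]
```

View pics/w4.png

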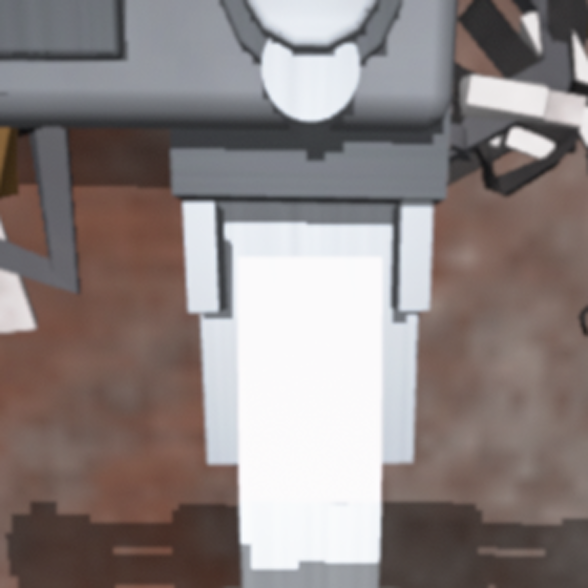

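The wedge is centred between the lugs and straight; its thin end is at (238–384,256) in the crop, short of the foot.

Call:
carry_out([
  {"rx": 0,"ry": 0,"rz": 0,"dx": 0,"dy": 0,"dz": 0.015,"grip": 0.1},
  {"rx": 0,"ry": 0,"rz": 0,"dx": 0,"dy": 0,"dz": 0.014,"grip": 0.1},
  {"rx": 0,"ry": 0,"rz": 0,"dx": 0,"dy": 0,"dz": 0,"grip": 0.1},
  {"rx": 0,"ry": 0,"rz": 0,"dx": 0,"dy": 0,"dz": 0,"grip": 0.1},
])

```text
time_s: 11.45
tool_pos: [0.4175, 0.0952, 0.0991]
tcp_rot: [-3.141, -0.027, 0.002]
wrist_force: [0.8, 0.6, -0.9]
gripper_width: 0.0298
finger_force: 20.0
```

Call:
carry_out([
  {"rx": 0,"ry": 0,"rz": 0,"dx": 0,"dy": 0,"dz": 0.002,"grip": 0.1},
  {"rx": 0,"ry": 0,"rz": 0,"dx": 0,"dy": 0,"dz": 0,"grip": 0.1},
  {"rx": 0,"ry": 0,"rz": 0,"dx": 0,"dy": 0,"dz": 0,"grip": 0.1},
])

```text
time_s: 11.75
tool_pos: [0.4184, 0.0946, 0.0977]
tcp_rot: [-3.141, -0.025, -0.001]
wrist_force: [0.9, 0.4, -1.7]
gripper_width: 0.03
finger_force: 20.0
```

Call:
carry_out([
  {"rx": 0,"ry": 0,"rz": 0,"dx": 0,"dy": 0,"dz": 0.0007,"grip": 0.1},
  {"rx": 0,"ry": 0,"rz": 0,"dx": 0,"dy": 0,"dz": 0,"grip": 0.1},
  {"rx": 0,"ry": 0,"rz": 0,"dx": 0,"dy": 0,"dz": 0,"grip": 0.1},
])

```text
time_s: 12.05
tool_pos: [0.4182, 0.0945, 0.0966]
tcp_rot: [-3.141, -0.025, 0.0]
wrist_force: [-0.1, -0.5, -0.9]
gripper_width: 0.0297
finger_force: 20.0
```

Call:
carry_out([
  {"rx": 0,"ry": 0,"rz": 0,"dx": 0,"dy": 0,"dz": 0.001,"grip": 0.1},
  {"rx": 0,"ry": 0,"rz": 0,"dx": 0,"dy": 0,"dz": 0,"grip": 0.1},
  {"rx": 0,"ry": 0,"rz": 0,"dx": 0,"dy": 0,"dz": 0,"grip": 0.1},
])

```text
time_s: 12.35
tool_pos: [0.4181, 0.0945, 0.0955]
tcp_rot: [3.141, 0.025, -0.0]
wrist_force: [-0.1, 0.4, -1.1]
gripper_width: 0.0293
finger_force: 20.0
```

Call:
carry_out([
  {"rx": 0,"ry": 0,"rz": 0,"dx": 0,"dy": 0,"dz": 0.0006,"grip": 0.1},
  {"rx": 0,"ry": 0,"rz": 0,"dx": 0,"dy": 0,"dz": 0,"grip": 0.1},
  {"rx": 0,"ry": 0,"rz": 0,"dx": 0,"dy": 0,"dz": 0,"grip": 0.1},
])

```text
time_s: 12.65
tool_pos: [0.4181, 0.0945, 0.0949]
tcp_rot: [-3.141, -0.025, 0.0]
wrist_force: [0.1, -0.2, -1.3]
gripper_width: 0.0298
finger_force: 20.0
```

Call:
carry_out([
  {"rx": 0,"ry": 0,"rz": 0,"dx": 0,"dy": 0,"dz": 0.0005,"grip": 0.1},
  {"rx": 0,"ry": 0,"rz": 0,"dx": 0,"dy": 0,"dz": 0,"grip": 0.1},
  {"rx": 0,"ry": 0,"rz": 0,"dx": 0,"dy": 0,"dz": 0,"grip": 0.1},
])

```text
time_s: 12.95
tool_pos: [0.4182, 0.0945, 0.0945]
tcp_rot: [-3.141, -0.025, -0.0]
wrist_force: [-0.7, 0.2, -1.3]
gripper_width: 0.0297
finger_force: 20.0
```

Call:
carry_out([
  {"rx": 0,"ry": 0,"rz": 0,"dx": 0,"dy": 0,"dz": 0.0004,"grip": 0.1},
  {"rx": 0,"ry": 0,"rz": 0,"dx": 0.006,"dy": 0,"dz": 0,"grip": 0.1},
  {"rx": 0,"ry": 0,"rz": 0,"dx": 0.006,"dy": -0.0003,"dz": 0,"grip": 0.1},
  {"rx": 0,"ry": 0,"rz": 0,"dx": 0.004,"dy": 0,"dz": 0,"grip": 0.1},
  {"rx": 0,"ry": 0,"rz": 0,"dx": 0,"dy": 0,"dz": 0,"grip": 0.1},
])

```text
time_s: 13.45
tool_pos: [0.4352, 0.0951, 0.0943]
tcp_rot: [-3.141, -0.025, -0.002]
wrist_force: [1.6, 0.8, 1.6]
gripper_width: 0.0296
finger_force: 20.0
```

Call:
carry_out([
  {"rx": 0,"ry": 0,"rz": 0,"dx": 0.004,"dy": 0,"dz": 0,"grip": 0.1},
  {"rx": 0,"ry": 0,"rz": 0,"dx": 0.004,"dy": 0,"dz": 0,"grip": 0.1},
  {"rx": 0,"ry": 0,"rz": 0,"dx": 0,"dy": 0,"dz": 0,"grip": 0.1},
])

```text
time_s: 13.75
tool_pos: [0.4424, 0.0952, 0.0943]
tcp_rot: [-3.141, -0.025, 0.0]
wrist_force: [-3.7, -1.0, 8.3]
gripper_width: 0.0296
finger_force: 20.0
```

Call:
carry_out([
  {"rx": 0,"ry": 0,"rz": 0,"dx": 0,"dy": 0,"dz": 0,"grip": 0.1},
  {"rx": 0,"ry": 0,"rz": 0,"dx": 0,"dy": 0,"dz": -0.0005,"grip": 0.1},
  {"rx": 0,"ry": 0,"rz": 0,"dx": 0,"dy": 0,"dz": 0,"grip": 0.1},
])

```text
time_s: 14.05
tool_pos: [0.4422, 0.0952, 0.0944]
tcp_rot: [-3.141, -0.025, -0.0]
wrist_force: [-0.7, -0.6, 0.6]
gripper_width: 0.0301
finger_force: 20.0
```

Run:
```python
from h import *
s=r.sense();print(s["wrist_force"],s["ft_torque"])
go(.45,.0955,.0945,.018)
```

```text
[-0.743658   -0.58533219  0.62867485] [0.10177029 0.05654996 0.00281213]
t 14.05 tcp [0.4422 0.0952 0.0944] yaw 0.0157 zdir [ 2.e-04  0.e+00 -1.e+00] shift [ 0.0078 -0.0002 -0.0001] rz -0.0023 F [-0.74 -0.59  0.63] w 0.0301 j [ 0.1  -0.06  2.08 -0.    1.11  1.65]
```

Call:
carry_out([
  {"rx": 0,"ry": 0,"rz": 0,"dx": 0.002,"dy": 0,"dz": 0,"grip": 0.1},
  {"rx": 0,"ry": 0,"rz": 0,"dx": 0.002,"dy": 0,"dz": 0,"grip": 0.1},
  {"rx": 0,"ry": 0,"rz": 0,"dx": 0,"dy": 0,"dz": 0,"grip": 0.1},
])

```text
time_s: 14.35
tool_pos: [0.4465, 0.0952, 0.0945]
tcp_rot: [3.141, 0.025, 0.001]
wrist_force: [0.5, -0.8, 0.3]
gripper_width: 0.0297
finger_force: 20.0
```

Call:
carry_out([
  {"rx": 0,"ry": 0,"rz": 0,"dx": 0.001,"dy": 0,"dz": 0,"grip": 0.1},
  {"rx": 0,"ry": 0,"rz": 0,"dx": 0.001,"dy": 0,"dz": 0,"grip": 0.1},
  {"rx": 0,"ry": 0,"rz": 0,"dx": 0,"dy": 0,"dz": 0,"grip": 0.1},
])

```text
time_s: 14.65
tool_pos: [0.4484, 0.0953, 0.0945]
tcp_rot: [-3.141, -0.025, -0.001]
wrist_force: [-0.8, 0.7, 0.4]
gripper_width: 0.0297
finger_force: 20.0
```

Call:
carry_out([
  {"rx": 0,"ry": 0,"rz": 0,"dx": 0.001,"dy": 0,"dz": 0,"grip": 0.1},
  {"rx": 0,"ry": 0,"rz": 0,"dx": 0.001,"dy": 0,"dz": 0,"grip": 0.1},
  {"rx": 0,"ry": 0,"rz": 0,"dx": 0,"dy": 0,"dz": 0,"grip": 0.1},
])

```text
time_s: 14.95
tool_pos: [0.4504, 0.0953, 0.0945]
tcp_rot: [-3.141, -0.025, -0.001]
wrist_force: [0.3, -0.1, -0.3]
gripper_width: 0.0298
finger_force: 20.0
```

Call:
carry_out([
  {"rx": 0,"ry": 0,"rz": 0,"dx": 0,"dy": 0,"dz": 0,"grip": 0.1},
  {"rx": 0,"ry": 0,"rz": 0,"dx": 0.001,"dy": 0,"dz": 0,"grip": 0.1},
  {"rx": 0,"ry": 0,"rz": 0,"dx": 0.001,"dy": 0,"dz": 0,"grip": 0.1},
  {"rx": 0,"ry": 0,"rz": 0,"dx": 0,"dy": 0,"dz": 0,"grip": 0.1},
], newtons=10)

```text
time_s: 15.35
tool_pos: [0.4523, 0.0953, 0.0945]
tcp_rot: [3.141, 0.025, 0.0]
wrist_force: [0.9, 0.2, -0.5]
gripper_width: 0.0298
finger_force: 10.0
```

Call:
carry_out([
  {"rx": 0,"ry": 0,"rz": 0,"dx": 0.0015,"dy": 0,"dz": 0,"grip": 0.1},
  {"rx": 0,"ry": 0,"rz": 0,"dx": 0,"dy": 0,"dz": 0,"grip": 0.1},
])

```text
time_s: 15.55
tool_pos: [0.4539, 0.0954, 0.0946]
tcp_rot: [-3.141, -0.025, -0.001]
wrist_force: [-0.2, 0.5, -1.4]
gripper_width: 0.0298
finger_force: 10.0
```

Call:
carry_out([
  {"rx": 0,"ry": 0,"rz": 0,"dx": 0,"dy": 0,"dz": 0.0003,"grip": 0.1},
  {"rx": 0,"ry": 0,"rz": 0,"dx": 0.0015,"dy": 0,"dz": 0,"grip": 0.1},
  {"rx": 0,"ry": 0,"rz": 0,"dx": 0,"dy": 0,"dz": 0,"grip": 0.1},
])

```text
time_s: 15.85
tool_pos: [0.4552, 0.0954, 0.0945]
tcp_rot: [-3.141, -0.025, 0.0]
wrist_force: [-3.2, -0.6, 5.3]
gripper_width: 0.03
finger_force: 10.0
```

Call:
carry_out([
  {"rx": 0,"ry": 0,"rz": 0,"dx": 0.0015,"dy": 0,"dz": 0,"grip": 0.1},
  {"rx": 0,"ry": 0,"rz": 0,"dx": 0,"dy": 0,"dz": 0,"grip": 0.1},
])

```text
time_s: 16.05
tool_pos: [0.4566, 0.0955, 0.0944]
tcp_rot: [-3.141, -0.025, 0.0]
wrist_force: [-3.8, 0.3, 5.2]
gripper_width: 0.03
finger_force: 10.0
```

Call:
carry_out([
  {"rx": 0,"ry": 0,"rz": 0,"dx": 0,"dy": 0,"dz": -0.0003,"grip": 0.1},
  {"rx": 0,"ry": 0,"rz": 0,"dx": 0.0015,"dy": 0,"dz": 0,"grip": 0.1},
  {"rx": 0,"ry": 0,"rz": 0,"dx": 0,"dy": 0,"dz": 0,"grip": 0.1},
])

```text
time_s: 16.35
tool_pos: [0.4584, 0.0954, 0.0945]
tcp_rot: [-3.141, -0.025, -0.001]
wrist_force: [0.3, -0.5, 1.0]
gripper_width: 0.0297
finger_force: 10.0
```

Call:
carry_out([
  {"rx": 0,"ry": 0,"rz": 0,"dx": 0.0015,"dy": 0,"dz": 0,"grip": 0.1},
  {"rx": 0,"ry": 0,"rz": 0,"dx": 0,"dy": 0,"dz": 0,"grip": 0.1},
])

```text
time_s: 16.55
tool_pos: [0.4599, 0.0955, 0.0945]
tcp_rot: [-3.141, -0.025, -0.001]
wrist_force: [-0.2, 0.3, 0.7]
gripper_width: 0.03
finger_force: 10.0
```

Call:
carry_out([
  {"rx": 0,"ry": 0,"rz": 0,"dx": 0.0015,"dy": 0,"dz": 0,"grip": 0.1},
  {"rx": 0,"ry": 0,"rz": 0,"dx": 0,"dy": 0,"dz": 0,"grip": 0.1},
])

```text
time_s: 16.75
tool_pos: [0.4615, 0.0955, 0.0945]
tcp_rot: [-3.141, -0.025, -0.001]
wrist_force: [0.9, 0.2, -0.4]
gripper_width: 0.0296
finger_force: 10.0
```

Call:
carry_out([
  {"rx": 0,"ry": 0,"rz": 0,"dx": 0.001,"dy": 0,"dz": 0,"grip": 0.1},
  {"rx": 0,"ry": 0,"rz": 0,"dx": 0,"dy": 0,"dz": 0,"grip": 0.1},
])

```text
time_s: 16.95
tool_pos: [0.4623, 0.0955, 0.0945]
tcp_rot: [-3.141, -0.025, -0.0]
wrist_force: [-0.6, 0.3, -0.1]
gripper_width: 0.0301
finger_force: 10.0
```

Call:
carry_out([
  {"rx": 0,"ry": 0,"rz": 0,"dx": 0.0015,"dy": 0,"dz": 0,"grip": 0.1},
  {"rx": 0,"ry": 0,"rz": 0,"dx": 0,"dy": 0,"dz": 0,"grip": 0.1},
])

```text
time_s: 17.15
tool_pos: [0.4639, 0.0955, 0.0945]
tcp_rot: [-3.141, -0.025, -0.001]
wrist_force: [0.5, -0.7, -0.6]
gripper_width: 0.03
finger_force: 10.0
```

Call:
carry_out([
  {"rx": 0,"ry": 0,"rz": 0,"dx": 0.001,"dy": 0,"dz": 0.0001,"grip": 0.1},
  {"rx": 0,"ry": 0,"rz": 0,"dx": 0,"dy": 0,"dz": 0,"grip": 0.1},
])

```text
time_s: 17.35
tool_pos: [0.4648, 0.0955, 0.0945]
tcp_rot: [-3.141, -0.025, -0.0]
wrist_force: [-0.6, 0.4, 1.1]
gripper_width: 0.0296
finger_force: 10.0
```

Call:
carry_out([
  {"rx": 0,"ry": 0,"rz": 0,"dx": 0.001,"dy": 0,"dz": 0,"grip": 0.1},
  {"rx": 0,"ry": 0,"rz": 0,"dx": 0,"dy": 0,"dz": 0,"grip": 0.1},
])

```text
time_s: 17.55
tool_pos: [0.4658, 0.0956, 0.0945]
tcp_rot: [-3.141, -0.025, -0.0]
wrist_force: [-1.5, 1.4, 1.4]
gripper_width: 0.0298
finger_force: 10.0
```

Call:
carry_out([
  {"rx": 0,"ry": 0,"rz": 0,"dx": 0.001,"dy": 0,"dz": 0,"grip": 0.1},
  {"rx": 0,"ry": 0,"rz": 0,"dx": 0,"dy": 0,"dz": 0,"grip": 0.1},
])

```text
time_s: 17.75
tool_pos: [0.4664, 0.0956, 0.0945]
tcp_rot: [3.141, 0.025, -0.001]
wrist_force: [-4.9, -0.3, 4.3]
gripper_width: 0.0299
finger_force: 10.0
```

Call:
carry_out([
  {"rx": 0,"ry": 0,"rz": 0,"dx": 0.001,"dy": 0,"dz": 0,"grip": 0.1},
  {"rx": 0,"ry": 0,"rz": 0,"dx": 0,"dy": 0,"dz": 0,"grip": 0.1},
])

```text
time_s: 17.95
tool_pos: [0.4668, 0.0956, 0.0944]
tcp_rot: [3.141, 0.025, -0.004]
wrist_force: [-8.2, -0.2, 10.2]
gripper_width: 0.0299
finger_force: 10.0
```

Call:
carry_out([
  {"rx": 0,"ry": 0,"rz": 0,"dx": 0,"dy": 0,"dz": -0.0006,"grip": 0.1},
  {"rx": 0,"ry": 0,"rz": 0,"dx": 0,"dy": 0,"dz": 0,"grip": 0.1},
])

```text
time_s: 18.15
tool_pos: [0.4668, 0.0956, 0.0945]
tcp_rot: [3.141, 0.025, -0.003]
wrist_force: [-5.8, -0.2, 1.8]
gripper_width: 0.0302
finger_force: 10.0
```

Call:
carry_out([
  {"rx": 0,"ry": 0,"rz": 0,"dx": 0.0004,"dy": 0,"dz": 0,"grip": 0.1},
  {"rx": 0,"ry": 0,"rz": 0,"dx": 0,"dy": 0,"dz": 0,"grip": 0.1},
])

```text
time_s: 18.35
tool_pos: [0.467, 0.0956, 0.0945]
tcp_rot: [3.141, 0.025, -0.004]
wrist_force: [-6.9, 0.3, 3.3]
gripper_width: 0.03
finger_force: 10.0
```

Call:
carry_out([
  {"rx": 0,"ry": 0,"rz": 0,"dx": 0.0006,"dy": 0,"dz": -0.0001,"grip": 0.1},
  {"rx": 0,"ry": 0,"rz": 0,"dx": 0,"dy": 0,"dz": 0,"grip": 0.1},
])

```text
time_s: 18.55
tool_pos: [0.4673, 0.0956, 0.0944]
tcp_rot: [3.141, 0.025, -0.006]
wrist_force: [-8.3, 0.2, 4.9]
gripper_width: 0.0297
finger_force: 10.0
```

Call:
carry_out([
  {"rx": 0,"ry": 0,"rz": 0,"dx": 0.0004,"dy": 0,"dz": -0.0002,"grip": 0.1},
  {"rx": 0,"ry": 0,"rz": 0,"dx": 0,"dy": 0,"dz": 0,"grip": 0.1},
  {"rx": 0,"ry": 0,"rz": 0,"dx": 0,"dy": 0,"dz": 0,"grip": 0.1},
])

```text
time_s: 18.85
tool_pos: [0.4674, 0.0956, 0.0945]
tcp_rot: [3.141, 0.025, -0.007]
wrist_force: [-10.0, 0.5, 3.9]
gripper_width: 0.0301
finger_force: 10.0
```

Call:
carry_out([
  {"rx": 0,"ry": 0,"rz": 0,"dx": 0,"dy": 0,"dz": 0,"grip": 0.5},
  {"rx": 0,"ry": 0,"rz": 0,"dx": 0,"dy": 0,"dz": 0,"grip": 0.5},
  {"rx": 0,"ry": 0,"rz": 0,"dx": 0,"dy": 0,"dz": 0,"grip": 0.5},
  {"rx": 0,"ry": 0,"rz": 0,"dx": 0,"dy": 0,"dz": -0.01,"grip": 0.5},
  {"rx": 0,"ry": 0,"rz": 0,"dx": 0,"dy": 0,"dz": -0.04,"grip": 0.5},
  {"rx": 0,"ry": 0,"rz": 0,"dx": 0,"dy": 0,"dz": -0.05,"grip": 0},
  {"rx": 0,"ry": 0,"rz": -0.13,"dx": 0,"dy": 0,"dz": -0.02,"grip": 0},
  {"rx": 0,"ry": 0,"rz": -0.13,"dx": 0,"dy": 0,"dz": 0,"grip": 0},
])

```text
time_s: 19.65
tool_pos: [0.4718, 0.0959, 0.2213]
tcp_rot: [3.11, 0.44, 0.015]
wrist_force: [0.7, -0.3, 0.1]
gripper_width: 0.027
finger_force: 0.0
```

Call:
carry_out([
  {"rx": 0,"ry": 0,"rz": -0.13,"dx": 0,"dy": 0,"dz": 0,"grip": 0},
  {"rx": 0,"ry": 0,"rz": -0.13,"dx": 0,"dy": 0,"dz": 0,"grip": 0},
  {"rx": 0,"ry": 0,"rz": -0.13,"dx": 0,"dy": 0,"dz": 0,"grip": 0},
  {"rx": 0,"ry": 0,"rz": -0.13,"dx": 0,"dy": 0,"dz": 0,"grip": 0},
  {"rx": 0,"ry": 0,"rz": 0,"dx": 0,"dy": 0,"dz": 0,"grip": 0},
  {"rx": 0,"ry": 0,"rz": 0,"dx": 0,"dy": 0,"dz": 0,"grip": 0},
])

```text
time_s: 20.25
tool_pos: [0.4693, 0.0956, 0.216]
tcp_rot: [2.898, 1.211, 0.001]
wrist_force: [-0.7, -0.4, 0.5]
gripper_width: 0.0003
finger_force: 0.0
```

Run:
```python
from h import *
go(.547,.096,.15,.8)
c=cams.calibration("top");im=cams.camera("top");crop(im,120,280,140,300,3.7,"pics/t5.png")
for z in(.1,.15):print(w(c,(140+120/4,150+195/4),z),w(c,(140+117/4,150+55/4),z))
```

```text
t 20.25 tcp [0.4693 0.0956 0.216 ] yaw 0.7918 zdir [ 9.e-04  1.e-04 -1.e+00] shift [0.0548 0.055  0.066 ] rz -0.0082 F [-0.7  -0.38  0.55] w 0.0003 j [ 0.09 -0.14  1.92  0.    1.36  0.87]
[0.57598941 0.16322526 0.1       ] [0.64817575 0.16746785 0.1       ]
[0.5692167 0.1506882 0.15     ] [0.63849411 0.15475983 0.15      ]
```

Call:
carry_out([
  {"rx": 0,"ry": 0,"rz": 0,"dx": 0.0275,"dy": 0.0275,"dz": 0,"grip": 0},
  {"rx": 0,"ry": 0,"rz": 0,"dx": 0.0275,"dy": 0.0275,"dz": 0,"grip": 0},
  {"rx": 0,"ry": 0,"rz": 0,"dx": 0,"dy": 0,"dz": 0.03,"grip": 0},
  {"rx": 0,"ry": 0,"rz": 0,"dx": 0,"dy": 0,"dz": 0.03,"grip": 0},
  {"rx": 0,"ry": 0,"rz": 0,"dx": 0,"dy": 0,"dz": 0.006,"grip": 0},
  {"rx": 0,"ry": 0,"rz": 0,"dx": 0,"dy": 0,"dz": 0,"grip": 0},
  {"rx": 0,"ry": 0,"rz": 0,"dx": 0,"dy": 0,"dz": 0,"grip": 0},
])

```text
time_s: 21.0
tool_pos: [0.5475, 0.0965, 0.1509]
tcp_rot: [2.896, 1.216, 0.003]
wrist_force: [0.1, -0.2, -0.2]
gripper_width: 0.0006
finger_force: 0.0
```

Run:
```python
from h import *
go(.5475,.096,.143,.8)
```

```text
t 21.0 tcp [0.5475 0.0965 0.1509] yaw 0.7951 zdir [ 1.7e-03  1.0e-04 -1.0e+00] shift [-0.0004  0.0004  0.0079] rz -0.0049 F [ 0.07 -0.24 -0.22] w 0.0006 j [ 0.08  0.14  1.77 -0.    1.24  0.86]
```

View pics/t5.png

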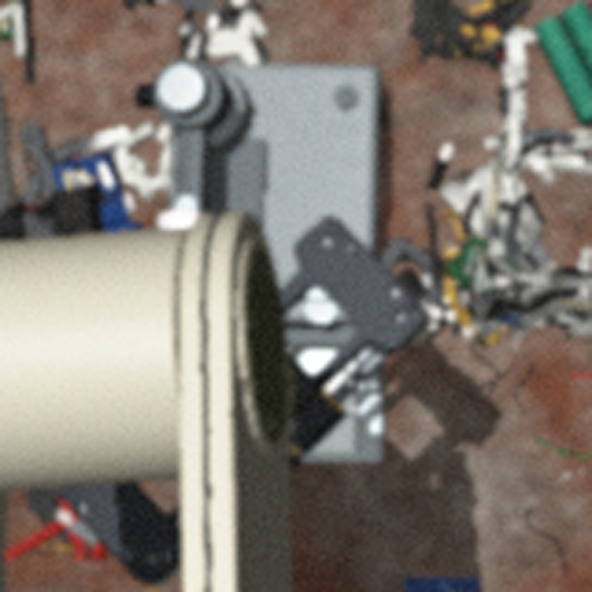

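The arm hides the foot in this view, while the column at (185,90) stays clear of the gripper. Now I'll press, in small steps.

Call:
carry_out([
  {"rx": 0,"ry": 0,"rz": 0,"dx": 0,"dy": 0,"dz": 0.004,"grip": 0},
  {"rx": 0,"ry": 0,"rz": 0,"dx": 0,"dy": 0,"dz": 0.003,"grip": 0},
  {"rx": 0,"ry": 0,"rz": 0,"dx": 0,"dy": 0,"dz": 0,"grip": 0},
  {"rx": 0,"ry": 0,"rz": 0,"dx": 0,"dy": 0,"dz": 0,"grip": 0},
])

```text
time_s: 21.4
tool_pos: [0.5469, 0.0964, 0.1426]
tcp_rot: [2.896, 1.217, 0.001]
wrist_force: [0.2, -0.0, -0.1]
gripper_width: 0.0007
finger_force: 0.0
```

Call:
carry_out([
  {"rx": 0,"ry": 0,"rz": 0,"dx": 0,"dy": 0,"dz": 0.0008,"grip": 0},
  {"rx": 0,"ry": 0,"rz": 0,"dx": 0,"dy": 0,"dz": 0,"grip": 0},
])

```text
time_s: 21.6
tool_pos: [0.547, 0.0965, 0.1424]
tcp_rot: [2.896, 1.217, 0.001]
wrist_force: [-3.4, -0.3, 6.1]
gripper_width: 0.0008
finger_force: 3.0
```

Call:
carry_out([
  {"rx": 0,"ry": 0,"rz": 0,"dx": 0,"dy": 0,"dz": 0.0006,"grip": 0},
  {"rx": 0,"ry": 0,"rz": 0,"dx": 0,"dy": 0,"dz": 0,"grip": 0},
])

```text
time_s: 21.8
tool_pos: [0.5471, 0.0965, 0.1424]
tcp_rot: [2.896, 1.217, 0.001]
wrist_force: [-5.8, -0.6, 11.6]
gripper_width: 0.0008
finger_force: 5.5
```

Call:
carry_out([
  {"rx": 0,"ry": 0,"rz": 0,"dx": 0,"dy": 0,"dz": 0.0001,"grip": 0},
  {"rx": 0,"ry": 0,"rz": 0,"dx": 0,"dy": 0,"dz": 0,"grip": 0},
  {"rx": 0,"ry": 0,"rz": 0,"dx": 0,"dy": 0,"dz": 0,"grip": 0},
  {"rx": 0,"ry": 0,"rz": 0,"dx": 0,"dy": 0,"dz": 0,"grip": 0},
  {"rx": 0,"ry": 0,"rz": 0,"dx": 0,"dy": 0,"dz": 0,"grip": 0},
  {"rx": 0,"ry": 0,"rz": 0,"dx": 0,"dy": 0,"dz": 0,"grip": 0},
  {"rx": 0,"ry": 0,"rz": 0,"dx": 0,"dy": 0,"dz": 0,"grip": 0},
])

```text
time_s: 22.5
tool_pos: [0.547, 0.0965, 0.1423]
tcp_rot: [2.896, 1.217, 0.0]
wrist_force: [-6.7, -1.0, 11.4]
gripper_width: 0.0001
finger_force: 5.9
```

Call:
carry_out([
  {"rx": 0,"ry": 0,"rz": 0,"dx": 0,"dy": 0,"dz": -0.01,"grip": 0},
  {"rx": 0,"ry": 0,"rz": 0,"dx": 0,"dy": 0,"dz": -0.04,"grip": 0},
  {"rx": 0,"ry": 0,"rz": 0,"dx": -0.03,"dy": -0.03,"dz": -0.02,"grip": 0},
  {"rx": 0,"ry": 0,"rz": 0.145,"dx": 0,"dy": 0,"dz": 0,"grip": 0},
  {"rx": 0,"ry": 0,"rz": 0.145,"dx": 0,"dy": 0,"dz": 0,"grip": 0},
  {"rx": 0,"ry": 0,"rz": 0.145,"dx": 0,"dy": 0,"dz": 0,"grip": 0},
  {"rx": 0,"ry": 0,"rz": 0.145,"dx": 0,"dy": 0,"dz": 0,"grip": 0},
  {"rx": 0,"ry": 0,"rz": 0.145,"dx": -0.03,"dy": 0,"dz": 0,"grip": 0},
])

```text
time_s: 23.3
tool_pos: [0.4766, 0.0897, 0.2114]
tcp_rot: [-3.14, -0.102, -0.002]
wrist_force: [-0.2, -0.9, -0.2]
gripper_width: 0.0005
finger_force: 0.0
```

Run:
```python
from h import *
go(.42,.0955,.2,.018)
im=cams.camera("wrist");crop(im,120,520,0,280,1.9,"pics/w6.png")
```

```text
t 23.3 tcp [0.4766 0.0897 0.2114] yaw 0.0648 zdir [ 1.5e-03  2.0e-04 -1.0e+00] shift [-0.0561 -0.0094  0.0113] rz 0.0468 F [-0.21 -0.87 -0.23] w 0.0005 j [ 0.08 -0.12  1.91  0.    1.35  1.59]
```

View pics/w6.png

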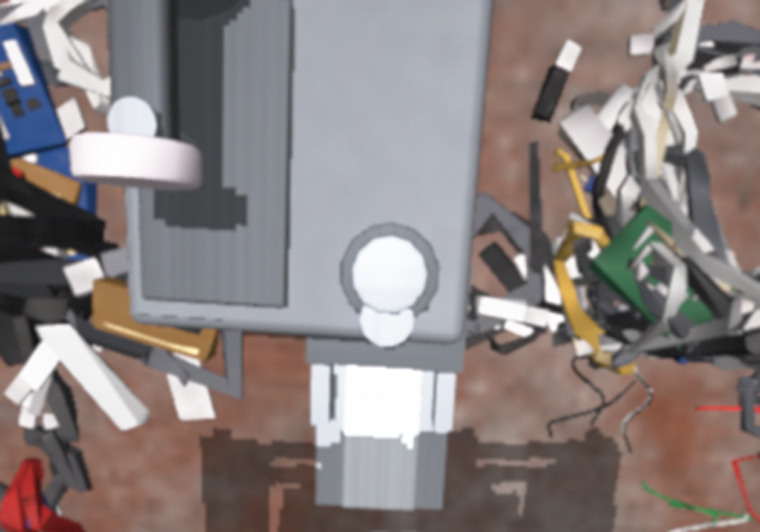

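The picture shows both shims seated: lugs against the foot (310–455,365) and the wedge between them (345–420,365–440). The boss didn't move under 11.5 N, so I'm handing in.

```bash
python3 -c "
from h import *
print(order.job_done())"
```

```text
the job is handed in; nothing more can be done
None
```

The job is handed in at about 23 s: the flat shim's lugs rest against the foot, the tapered shim went in snug at about 10 N, and pressing the boss with about 11.5 N for over half a second gave no measurable movement; both shims are in place and released, the multimeter and screwdriver were left alone, and the judge's verdict was not shown.

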